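# Hold the infrared thermometer over the warm reference

### The arm

A 7-joint arm with a two-finger parallel gripper is mounted at the origin on the work surface. World frame = base frame: x ahead of the robot, y to its left, z up, the work surface at z = 0. Lengths are in m, angles in rad, forces in N, time in s.
With the tool pointing down it reaches from about 0.425 to 0.925 m from the base axis. Payload 6.8 kg.
Tool frame: the origin (TCP) lies midway between the tips of the shut fingers; the grasp point (between the pads) lies 19 mm behind it; x points along the fingers, y is the direction in which the jaws open and shut, and the axes are right-handed (so a half turn about x gives the same grasp; the last joint's range is limited). The gripper opens to 85 mm and grips with 20 to 120 N. Pads are 22 mm wide; open, the fingers measure 114 mm over their backs; the gripper's body (76 mm by 85 mm) begins 54 mm behind the grasp point. The pads swing forward as they close: fully open they stand 13 mm farther back than shut.
Start: joints at [1.06, 0.477, 0.022, 1.555, -0.011, 1.109, -0.083], TCP at [0.265, -0.621, 0.231] pointing down, gripper open.
Joint ranges: [-2.96, 2.96], [-0.34, 2.1], [-1.41, 1.46], [0.24, 2.44], [-1.37, 4.51], [0.17, 1.92], [-2.96, 2.96]. Speed limits (rad/s): [2.39, 2.39, 3.14, 3.14, 3.14, 3.14, 3.14].

### API

Orientations are given as a rotation vector (axis times angle).
In Python, from bench import r, viewer, nets gives the robot as it stands.
- The arm moves only by the shell command python3 -m pendant 'ROWS' [FORCE]. ROWS is JSON, one flat list of numbers, 5 for each row, row after row: the finger opening in mm, from 0 to 85.4, then the shift along the tool's x, y, z in mm, then the turn about the tool's x in rad. A call has 1 to 20 rows; each row shifts and turns the commanded pose from where the row before left it, along the tool's axes as they then stand; what a row does not reach is not made up. A row lasts 1/8 s, in which the tool goes at most 62.5 mm and 10.7 degrees, less where a joint would pass 70% of its speed; a pose out of reach is approached as far as the arm can. A call with a gripper value outside its range is refused whole. The fingers move at their own pace and stop on an object; FORCE is the grip in N (left out, the last holds). Time passes only in rows, so rows that do not move let the fingers close. It gives the time, the measured TCP pose, the force and the opening at its end, in the units of the state.
- r.get_obs(): the state, without advancing time (a new reading comes with each control period).
- viewer.grab_frame(name): name is "scene" or "top" or "wrist"; returns (picture, depth): 384x512x3 uint8, red, green, blue; 384x512 float32, m along the optical axis (not along the pixel's ray), 0 where there is no reading.
- viewer.calibration(name): a dict with "mtx" (3x3 intrinsics, pixels), "distortion" ([k1, k2, p1, p2, k3] as OpenCV has them; the pictures are not rectified), "world_to_cam" (4x4, takes a point from world to camera coordinates). Camera axes: x right, y up, looking along -z (the intrinsics and any distortion apply to the point x, -y, -z); pixel columns grow to the right and rows downward; lengths in m; the calibration is good to about 2 mm. A picture is of the moment at which its call begins: read the wrist's pose just before it. calibration takes no time and is no camera call; for the wrist camera it gives the pose at the moment of the call.
- r.hand_in(): hands the job in, once; it reports no verdict.
Trained networks look in the newest picture that a camera, given by its name, has taken for a name from the list of things; names that differ only in an ending like _2 or _b are one class to them, and where a whole thing is asked for, a point or a joint stands for the part that bears it (a point fixed in the world has none). Each returns a list of dicts, best first, with "score" (0 to 1); they miss things now and then, are a little off and sometimes report something else, mostly with a low value. They report only what shows in the picture. A call takes as long as a camera call. They do not tell look-alikes from the thing itself.
- nets.look_for(name, camera): "location" ([x, y, z] in m, in world coordinates, good to about 4 mm: the middle of the surface that is visible of it).
- nets.silhouettes(name, camera): "mask" (384x512 bool, what is visible of it).
The state is a dict: "clock": time; "joints": joint angles; "qvel": joint speeds; "tau": joint torques, N m; "tcp_pos": TCP position; "orientation": TCP orientation; "contact_force": force on the tool from outside, world axes, zero at the start; "moment": the same for the moment, N m; "grip_width": finger opening in m.
Only numpy, scipy, OpenCV 4.12 (cv2) and the standard library are available. Lean on these libraries where they do the work, as an engineer would, in place of code of your own. Each camera call takes 0.05 s, during which the arm holds its last target. There are 200 camera calls.

### The job

Check the infrared thermometer against the warm reference: lift the white thermometer out of its cradle, carry it over the low divider, and stop with its lens about 2 cm above the red-ringed reference, centred over the ring, level, and with the thermometer's length along the white line on the reference (either way round). The thermometer must touch neither the divider nor the two references, and the glove box, jar, spray bottle and stick cup stay where they are. Finish while holding it still there: do not put it down or let go.

Things in the scene. Friction and masses are not known exactly. Their poses are not given: they have to be found in the camera images.
- thermometer_center (a point): Centre of the loose infrared thermometer: a white wand 170 mm long (x, +x to the head), 36 wide (y), 26 high (z), blue side strips on the tail half, green display and blue button on top; about 0.14 kg. It starts level in its cradle, underside 20 mm and this point 33 mm above the counter. Pinch it across its width at this point, where the cradle leaves it free.
- thermometer_lens (a point): Centre of the lens face: a black round barrel 24 mm across under the head, protruding 6 mm below the underside, looking down. The point lies 68 mm towards the head (+x) and 19 mm below the thermometer's centre; same axes.
- cradle: Fixed cradle, same axes as the thermometer in it; origin under its centre on the counter. Base plate 180 x 66 x 4 mm; two black saddles, 12 mm long (x), 54 wide (y), at x = -45 and +45 mm, floors 20 mm up, side lips 28 mm up and 2 mm clear of the thermometer. Between the saddles its sides are free over 78 mm, down to the plate. Lift straight up to leave it.
- warm_ref_target (a point): Warm reference: fixed grey box 110 (x) x 80 (y) mm, 50 high, with a RED ring on top (outside diameter 68 mm, inside 48, 8 high) round a black disc. The point is the ring's centre at its upper face, 58 mm above the counter. x runs along the white line (6 mm wide dashes on top either side of the ring and down those two end faces), z up.
- cool_ref_target (a point): Cool reference: the same box with a BLUE ring, not used in this job; the point is the centre of the ring's upper face, 58 mm above the counter. The two references may stand in either order.
- divider: Fixed upright white panel with a blue top edge, between the thermometer and the references: 540 mm long (its x), 12 mm thick at the top edge (y), 120 mm high, with two flat steel feet 30 x 60 x 4 mm. Origin: centre of its underside on the counter. It is too long to go round: carry over it.
- glove_box: Bystander: loose green box of gloves 120 x 230 mm, 70 mm high (gloves stick out some 15 mm on top); origin at the centre of its underside.
- jar: Bystander: loose glass jar with a steel lid, 88 mm across, 120 mm high; origin at the centre of its underside.
- spray_bottle: Bystander: loose white spray bottle with red trigger, 68 mm across, 202 mm high; origin at the centre of its underside.
- stick_cup: Bystander: loose white cup of wooden spatulas, 73 mm across, about 145 mm high with the sticks; origin at the centre of its underside.
Not all that is in view belongs to the job. Leave any purple look-alike of the part that bears thermometer_center alone.

How it is judged:
By the outcome, as a careful person would: the job done as asked, in the order asked, and still so for the second after the job is handed in, while the arm keeps its last pose, push and grip.
It also fails if it takes over 38 s, if anything falls off the work surface, if the arm or the gripper's body presses on something with over 40 N, if the wrist force passes 120 N, or if a joint passes its speed limit or range.

## Working session

There is one attempt and no reset: what is moved stays moved. The work goes in short steps, Python scripts to look and compute and a shell command to move; the robot and the scene stay as the last step left them, time stands still between calls to the robot, and variables do not carry over. Pictures are saved under pics/ and viewed, about 8 in all and at most 12, crops included, and the job is handed in when it is done.

```bash
mkdir -p pics; ls
cat > h.py <<'E'
import numpy as np, cv2
from bench import r, viewer, nets
from scipy.spatial.transform import Rotation as R
def unproj(name,u,v,d,cal=None):
    c=cal or viewer.calibration(name)
    p=cv2.undistortPoints(np.array([[[u,v]]],float),np.array(c["mtx"]),np.array(c["distortion"],float))[0,0]
    pc=np.array([p[0]*d,-p[1]*d,-d,1]); return (np.linalg.inv(c["world_to_cam"])@pc)[:3]
def ray(name,u,v,cal=None):
    a=unproj(name,u,v,0.001,cal); b=unproj(name,u,v,1.,cal); return a,(b-a)/np.linalg.norm(b-a)
def atz(name,u,v,z,cal=None):
    a,d=ray(name,u,v,cal); return a+d*(z-a[2])/d[2]
def tri(rays):
    A=sum(np.eye(3)-np.outer(d,d) for a,d in rays); b=sum((np.eye(3)-np.outer(d,d))@a for a,d in rays)
    return np.linalg.solve(A,b)
def save(im,fn): cv2.imwrite(fn,im[...,::-1])
E
python3 - <<'E'
from h import *
np.set_printoptions(precision=4,suppress=True)
for n in ["top","scene"]:
    im,d=viewer.grab_frame(n); save(im,f"pics/{n}0.png"); np.savez(f"{n}0.npz",im=im,d=d)
    for t in ["thermometer_center","thermometer_lens","cradle","warm_ref_target","cool_ref_target","divider","glove_box","jar","spray_bottle","stick_cup"]:
        print(n,t,[(round(x["score"],2),np.round(x["location"],3)) for x in nets.look_for(t,n)[:3]])
print(r.get_obs())
E
```

```text
pics
top thermometer_center [(0.81, array([0.283, 0.23 , 0.026])), (0.72, array([0.545, 0.212, 0.044]))]
top thermometer_lens [(0.94, array([0.546, 0.206, 0.048])), (0.73, array([0.285, 0.222, 0.032]))]
top cradle [(0.54, array([0.538, 0.208, 0.002]))]
top warm_ref_target [(0.6, array([ 0.468, -0.18 ,  0.05 ]))]
top cool_ref_target [(0.68, array([ 0.605, -0.267,  0.055]))]
top divider [(0.89, array([0.549, 0.009, 0.122]))]
top glove_box [(0.58, array([0.743, 0.208, 0.07 ]))]
top jar [(0.67, array([ 0.756, -0.179,  0.108]))]
top spray_bottle [(0.6, array([ 0.52 , -0.5  ,  0.131])), (0.53, array([0.548, 0.21 , 0.04 ]))]
top stick_cup []
scene thermometer_center [(0.89, array([0.558, 0.207, 0.046])), (0.79, array([0.294, 0.229, 0.024]))]
scene thermometer_lens [(0.6, array([0.293, 0.23 , 0.027])), (0.57, array([0.557, 0.2  , 0.048])), (0.36, array([0.626, 0.014, 0.078]))]
scene cradle [(0.9, array([0.575, 0.216, 0.005])), (0.35, array([0.769, 0.218, 0.07 ]))]
scene warm_ref_target [(0.62, array([ 0.492, -0.175,  0.048]))]
scene cool_ref_target [(0.84, array([ 0.619, -0.264,  0.049]))]
scene divider [(0.96, array([0.623, 0.016, 0.078]))]
scene glove_box [(0.76, array([0.768, 0.219, 0.069]))]
scene jar [(0.63, array([ 0.781, -0.169,  0.106]))]
scene spray_bottle []
scene stick_cup [(0.64, array([0.645, 0.466, 0.1  ]))]
{'clock': 1.1, 'joints': array([ 1.0599,  0.477 ,  0.0224,  1.5554, -0.0115,  1.1093, -0.0831]), 'qvel': array([ 0.0003,  0.0005, -0.0001, -0.0017,  0.0006,  0.0009,  0.0016]), 'tau': array([  0.0003, -59.6341,   1.6073, -28.1555,   0.0126,   0.0017,
        -0.    ]), 'tcp_pos': array([ 0.2646, -0.621 ,  0.2313]), 'orientation': array([ 2.0001,  0.4083, -2.    ]), 'contact_force': array([ 0.0448, -0.3317, -0.0442]), 'moment': array([ 0.0527,  0.0384, -0.0486]), 'grip_width': 0.08532625968416253}
```

View pics/top0.png

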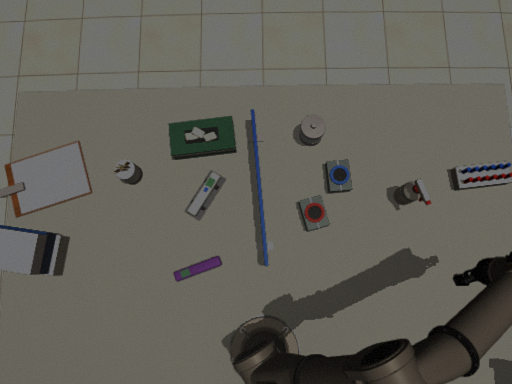

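View pics/scene0.png

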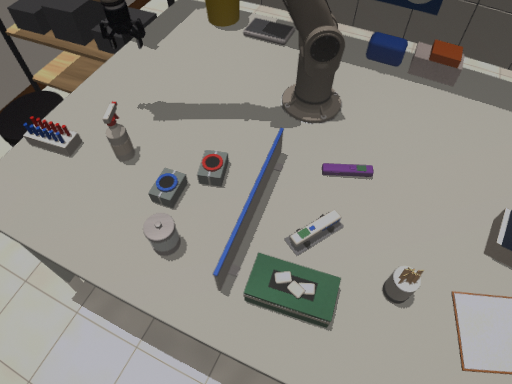

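Run:
```python
from h import *
np.set_printoptions(precision=4,suppress=True)
t=np.load("top0.npz")["im"]; s=np.load("scene0.npz")["im"]
a=cv2.resize(t[155:235,165:265],(500,400),interpolation=3)
b=cv2.resize(s[200:260,275:350],(500,400),interpolation=3)
save(np.clip(np.vstack([a,b])[:, :]*1.6,0,255).astype(np.uint8)[:, :],"pics/c1.png")
im=cv2.imread("pics/c1.png"); cv2.imwrite("pics/c1.png",np.hstack([im[:400],im[400:]])[:, :1000]); im=cv2.imread("pics/c1.png"); cv2.imwrite("pics/c1.png",cv2.resize(im,(800,320)))
for col,nm in [((lambda c:(c[...,0]>1.8*c[...,1]+20)&(c[...,0]>1.8*c[...,2]+20)),"red"),]:
    for n,im,w in [("top",t,(285,185,345,240)),("scene",s,(190,140,235,190))]:
        c=im.astype(float); m=col(c); m2=np.zeros_like(m); m2[w[1]:w[3],w[0]:w[2]]=m[w[1]:w[3],w[0]:w[2]]
        v,u=np.nonzero(m2); q=cv2.minEnclosingCircle(np.stack([u,v],1).astype(np.float32)); print(nm,n,q, atz(n,*q[0],0.058))
        globals()[nm+n]=ray(n,*q[0])
print("tri",tri([redtop,redscene]))
o=r.get_obs(); Rm=R.from_rotvec(o["orientation"]).as_matrix(); print(Rm)
c=viewer.calibration("wrist"); W=np.linalg.inv(c["world_to_cam"]); print("cam in tool", Rm.T@(W[:3,3]-o["tcp_pos"]), "\n",Rm.T@W[:3,:3], c["mtx"],c["distortion"])
```

```text
red top ((314.0454406738281, 212.0), 9.472661972045898) [ 0.4725 -0.1806  0.058 ]
red scene ((212.0, 161.5), 10.111974716186523) [ 0.4739 -0.1812  0.058 ]
tri [ 0.4729 -0.1812  0.0569]
[[ 0.     0.392 -0.92 ]
 [ 0.    -0.92  -0.392]
 [-1.    -0.    -0.   ]]
cam in tool [-0.1432 -0.0007 -0.0694] 
 [[-0.0004  0.2768 -0.9609]
 [ 1.      0.0004 -0.0003]
 [ 0.0003 -0.9609 -0.2768]] [[340.0039   0.     252.5649]
 [  0.     340.0039 192.3343]
 [  0.       0.       1.    ]] [-0.0739  0.      0.      0.      0.    ]
```

View pics/c1.png

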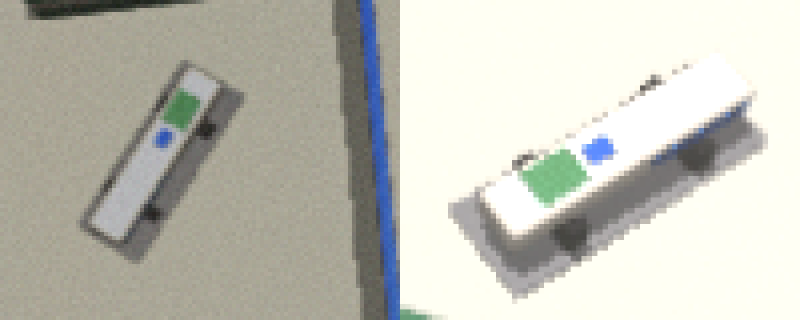

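White thermometer is at top (204,194) and scene (316,227), with a green display at its head end. The purple look-alike at top (198,268) is to be left alone. The warm reference (red ring) is at top (314,212), triangulated to z=57 mm, which agrees with 58. I move over the reference first, since it lies on the way.

```bash
python3 -m pendant '[85,-20,-30,-30,0, 85,-20,-33,-37,0, 85,-20,-33,-37,0, 85,0,-33,-37,0, 85,0,-33,-37,0, 85,0,-33,-37,0, 85,0,-33,-37,0, 85,0,-33,-37,0, 85,0,-33,-37,0, 85,0,-30,-38,0, 85,0,0,0,0,85,0,0,0,0]' 60
python3 - <<'E'
from h import *
np.set_printoptions(precision=4,suppress=True)
rt=[ray("top",203.75,193.5),ray("scene",315.9,227)]; print("therm top tri",tri(rt),atz("top",203.75,193.5,.046),atz("scene",315.9,227,.046))
h=atz("top",165+203.5/4,155+74/4,.046);t=atz("top",165+106.5/4,155+234/4,.046);print("len",np.linalg.norm(h-t),"ang",np.degrees(np.arctan2(*(h-t)[1::-1])))
c=viewer.calibration("wrist"); im,d=viewer.grab_frame("wrist"); np.savez("w1.npz",im=im,d=d,**{k:c[k] for k in c}); save(im,"pics/w1.png"); o=r.get_obs();print(o["tcp_pos"],o["joints"])
E
```

```text
clock: 2.6
tcp_pos: [0.4722, -0.1808, 0.2913]
orientation: [2.0, 0.408, -2.0]
contact_force: [1.0, -0.4, 0.1]
grip_width: 0.0849
therm top tri [0.5477 0.2076 0.033 ] [0.5457 0.2052 0.046 ] [0.5549 0.2089 0.046 ]
len 0.16538803613234382 ang -30.862546963458207
[ 0.4719 -0.1815  0.2913] [ 0.4724  0.1552 -0.256   1.8646  0.044   1.1273 -0.9694]
```

View pics/w1.png

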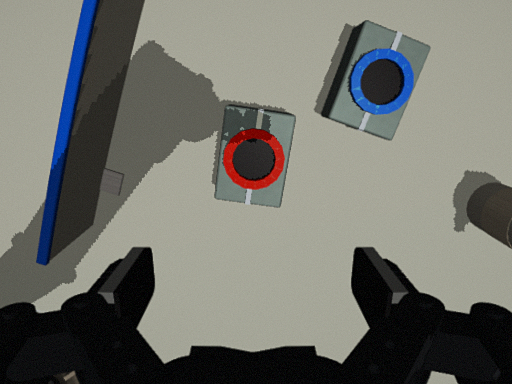

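```bash
cat >> h.py <<'E'
def refmeas(fn):
    f=np.load(fn); c={k:f[k] for k in("mtx","distortion","world_to_cam")}; im=f["im"].astype(float); d=f["d"]
    m=((im[...,0]>1.8*im[...,1]+20)&(im[...,0]>1.8*im[...,2]+20)).astype(np.uint8)
    n,l,st,ce=cv2.connectedComponentsWithStats(m); k=1+np.argmax(st[1:,4])
    v,u=np.nonzero(l==k); P=np.array([unproj("",a,b,d[b,a],c) for a,b in zip(u,v)])
    zt=np.median(P[:,2]); hull=cv2.convexHull(np.stack([u,v],1).astype(np.int32))
    Q=np.array([atz("",a,b,.058,c)[:2] for a,b in hull[:,0]]); q=cv2.minEnclosingCircle(Q.astype(np.float32)); 
    Qf=cv2.fitEllipse(Q.astype(np.float32))
    print("ring depth z",zt,"enc",q,"ell",Qf[:2])
    ctr=np.array(Qf[0])
    # white dashes on top face
    br=im.min(2); vv,uu=np.nonzero(br>150*np.percentile(br,99.5)/200)
    W=np.array([[*atz("",a,b,.05,c)[:2],d[b,a],unproj("",a,b,d[b,a],c)[2]] for a,b in zip(uu,vv)])
    rr=np.linalg.norm(W[:,:2]-ctr,axis=1); W=W[(rr<.06)&(rr>.035)&(abs(W[:,3]-.05)<.008)]
    l=cv2.fitLine(W[:,:2].astype(np.float32),cv2.DIST_HUBER,0,.001,.001).ravel()
    print("dashes n",len(W),"ang",np.degrees(np.arctan2(l[1],l[0])),"offset of centre from line",np.cross(l[:2],ctr-l[2:]))
    e=unproj("",*q[0],.3,c) if 0 else None
    return c,(u.mean(),v.mean())
E
python3 - 2>/dev/null <<'E'
from h import *
c,uv=refmeas("w1.npz")
u,v=(253.2,158.3)
print(uv, "tri z", tri([ray("",*uv,c),ray("top",314.05,212),ray("scene",212,161.5)]))
E
```

```text
ring depth z 0.0585866235556301 enc ((0.47177359461784363, -0.181441992521286), 0.03477872535586357) ell ((0.47167766094207764, -0.18154795467853546), (0.06839088350534439, 0.06898771226406097))
dashes n 1129 ang 10.909258 offset of centre from line 0.021108949004979394
(np.float64(253.27920410783057), np.float64(158.81514762516045)) tri z [ 0.47261815 -0.18125427  0.0568239 ]
```

```bash
python3 - 2>/dev/null <<'E'
from h import *
f=np.load("w1.npz"); c={k:f[k] for k in("mtx","distortion","world_to_cam")}; im=f["im"]
for (a,b) in [(261,118),(249,196),(235,120),(225,190)]: print(a,b,im[b,a])
for n,(u0,u1,v0,v1) in {"up":(256,268,109,124),"dn":(243,255,190,202)}.items():
    g=im[v0:v1,u0:u1].min(2).astype(float); 
    w=np.clip(g-np.median(g,axis=1,keepdims=True)-15,0,None)
    U=(w*np.arange(u0,u1)).sum(1)/np.maximum(w.sum(1),1e-9); print(n,[(v0+i,round(x,2)) for i,x in enumerate(U) if w[i].sum()>20])
a=atz("",261,117,.05,c);b=atz("",249,196,.05,c);print(a,b,np.degrees(np.arctan2(*(a-b)[1::-1])))
cal=c
# box top-face corners by eye, z=.05
for p in [(227,105),(295,115),(280,207),(215,198)]: print(p,atz("",*p,.05,c))
E
```

```text
261 118 [136 140 127]
249 196 [185 190 196]
235 120 [60 67 61]
225 190 [116 129 124]
up [(109, np.float64(261.01)), (110, np.float64(259.71)), (111, np.float64(261.02)), (112, np.float64(261.93)), (114, np.float64(261.64)), (115, np.float64(260.0)), (116, np.float64(259.55)), (117, np.float64(259.59)), (118, np.float64(259.06)), (119, np.float64(258.99)), (120, np.float64(259.06)), (121, np.float64(259.1)), (122, np.float64(259.05)), (123, np.float64(258.6))]
dn [(190, np.float64(248.96)), (191, np.float64(248.96)), (192, np.float64(248.87)), (193, np.float64(248.23)), (194, np.float64(248.25)), (195, np.float64(248.01)), (196, np.float64(248.01)), (197, np.float64(247.92)), (198, np.float64(247.88)), (199, np.float64(247.85)), (200, np.float64(247.29)), (201, np.float64(247.29))]
[ 0.51761238 -0.17118446  0.05      ] [ 0.42806831 -0.19452451  0.05      ] 14.609327746200867
(227, 105) [ 0.5149463  -0.13155377  0.05      ]
(295, 115) [ 0.53447572 -0.2050104   0.05      ]
(280, 207) [ 0.42990885 -0.23386845  0.05      ]
(215, 198) [ 0.41004354 -0.15845044  0.05      ]
```

Ring centre is (0.4717,-0.1815), z≈58 mm, diameter 68.4 mm, so it agrees with the sizes given. The white line runs at 14.8° (dashes and box edges agree). Now on to the thermometer, whose axis is at about -31°.

```bash
python3 -m pendant '[85,0,-41,-28,0, 85,0,-41,-28,0, 85,0,-41,-28,0, 85,0,-41,-28,0, 85,0,-41,-28,0, 85,0,-41,-28,0, 85,0,-41,-28,0, 85,0,-41,-28,0, 85,0,0,0,0.157, 85,0,0,0,0.157, 85,0,0,0,0.157, 85,0,0,0,0.157, 85,0,0,0,0.157, 85,0,0,0,0.157, 85,0,0,0,0, 85,0,0,0,0]' 60
python3 - <<'E'
from h import *
np.set_printoptions(precision=4,suppress=True)
o=r.get_obs(); print(o["tcp_pos"],o["joints"],R.from_rotvec(o["orientation"]).as_matrix())
c=viewer.calibration("wrist"); im,d=viewer.grab_frame("wrist"); np.savez("w2.npz",im=im,d=d,**{k:c[k] for k in c}); save(im,"pics/w2.png")
E
```

```text
clock: 4.65
tcp_pos: [0.5503, 0.2084, 0.2912]
orientation: [-1.918, 0.529, 1.918]
contact_force: [1.1, 0.0, -0.6]
grip_width: 0.0849
[0.5503 0.2084 0.2912] [-0.1988  0.3066 -0.3389  1.6786  0.1093  1.1751 -2.6737] [[ 0.     -0.5121 -0.8589]
 [-0.0004 -0.8589  0.5121]
 [-1.      0.0003 -0.0002]]
```

View pics/w2.png

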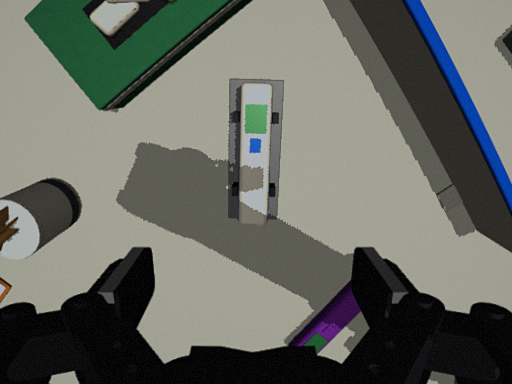

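```bash
cat >> h.py <<'E'
def thermmeas(fn,zt=.046,uv=(220,290,70,240)):
    f=np.load(fn); c={k:f[k] for k in("mtx","distortion","world_to_cam")}; d=f["d"]
    u0,u1,v0,v1=uv; pts=[];zs=[];px=[]
    for v in range(v0,v1):
        for u in range(u0,u1):
            if d[v,u]>0:
                p=unproj("",u,v,d[v,u],c)
                if abs(p[2]-zt)<.006: pts.append(p); px.append((u,v))
    pts=np.array(pts); px=np.array(px); m=np.zeros(d.shape,np.uint8); m[px[:,1],px[:,0]]=1
    n,l,st,ce=cv2.connectedComponentsWithStats(m); k=1+np.argmax(st[1:,4]); s=l[px[:,1],px[:,0]]==k; pts=pts[s]; px=px[s]
    rc=cv2.minAreaRect((pts[:,:2]*1000).astype(np.float32)); B=cv2.boxPoints(rc)
    e=max([B[1]-B[0],B[2]-B[1]],key=np.linalg.norm); pr=cv2.minAreaRect(px.astype(np.float32))
    print("n",len(pts),"z",np.median(pts[:,2]),"rect",rc,"axis deg",np.degrees(np.arctan2(e[1],e[0]))%180,"px",pr)
    return c,pr[0]
E
python3 - <<'E'
from h import *
np.set_printoptions(precision=4,suppress=True)
c,p=thermmeas("w2.npz")
print(atz("",*p,.046,c), tri([ray("",*p,c),ray("top",203.75,193.5)]),tri([ray("",*p,c),ray("scene",315.9,227)]))
E
```

```text
n 4366 z 0.04640849070604855 rect ((547.6913452148438, 207.2119140625), (36.31710433959961, 169.91555786132812), 57.55130386352539) axis deg 147.5513 px ((254.9050750732422, 153.651123046875), (32.074951171875, 143.15386962890625), 1.1691393852233887)
[0.552  0.2037 0.046 ] [0.549  0.2065 0.0275] [0.5499 0.2064 0.0358]
```

Depth patch is 36.3 × 169.9 mm, centre (0.5477,0.2072), top at 46.4 mm, axis -32.4°, matching the thermometer's sizes. I descend halfway and measure a second time.

```bash
python3 -m pendant '[85,0,2.4,1.6,0, 85,30,0,0,0.028, 85,40,0,0,0, 85,30,0,0,0, 85,0,0,0,0, 85,0,0,0,0]' 60
python3 - <<'E'
from h import *
np.set_printoptions(precision=4,suppress=True)
o=r.get_obs(); print(o["tcp_pos"],R.from_rotvec(o["orientation"]).as_matrix())
c=viewer.calibration("wrist"); im,d=viewer.grab_frame("wrist"); np.savez("w3.npz",im=im,d=d,**{k:c[k] for k in c}); save(im,"pics/w3.png")
thermmeas("w3.npz",uv=(190,320,0,300))
# triangulate blue button from both wrist views
rays=[]
for fn in("w2.npz","w3.npz"):
    f=np.load(fn);cc={k:f[k] for k in("mtx","distortion","world_to_cam")};i=f["im"].astype(float)
    m=(i[...,2]>1.6*i[...,0]+20)&(i[...,2]>1.4*i[...,1]); m[:,:215]=0;m[:,300:]=0;m[300:]=0
    v,u=np.nonzero(m);print(fn,len(u),np.median(u),np.median(v));rays.append(ray("",u.mean(),v.mean(),cc))
print("button tri",tri(rays))
E
```

```text
clock: 5.45
tcp_pos: [0.548, 0.2085, 0.1926]
orientation: [-1.901, 0.552, 1.898]
contact_force: [0.2, -0.5, 0.7]
grip_width: 0.0851
[0.548  0.2085 0.1926] [[ 0.0015 -0.537  -0.8436]
 [ 0.0008 -0.8436  0.537 ]
 [-1.     -0.0015 -0.0008]]
n 7476 z 0.04642828242386868 rect ((548.400634765625, 206.8089141845703), (36.483646392822266, 167.2191162109375), 57.513214111328125) axis deg 147.51321 px ((254.0, 168.49996948242188), (41.99999237060547, 184.99996948242188), 0.0)
w2.npz 158 254.0 146.0
w3.npz 259 254.0 160.0
button tri [ 0.5488  0.2067 -0.012 ]
```

Both views agree within 1 mm and the wand is upright in the image (0.0°). Descend and grip; the button triangulation was ill-conditioned because the baseline lies nearly along its ray, so I rely on the depth heights.

```bash
python3 -m pendant '[85,50,1.2,0,0, 85,50,0,0,0, 85,40,0,0,0, 85,25,0,0,0, 85,16,0,0,0, 85,0,0,0,0, 85,0,0,0,0, 25,0,0,0,0, 25,0,0,0,0, 25,0,0,0,0, 25,0,0,0,0, 25,0,0,0,0, 25,0,0,0,0, 25,0,0,0,0, 25,0,0,0,0]' 60
```

```text
clock: 7.38
tcp_pos: [0.5472, 0.2072, 0.0109]
orientation: [-1.9, 0.553, 1.899]
contact_force: [-0.5, -0.3, 5.7]
grip_width: 0.0355
```

```bash
python3 -m pendant '[25,-5,0,0,0, 25,-15,0,0,0, 25,-25,0,0,0, 25,-45,0,0,0, 25,-55,0,0,0, 25,-55,0,0,0, 25,0,0,0,0, 25,0,0,0,0]' 60
python3 - <<'E'
from h import *
np.set_printoptions(precision=4,suppress=True)
o=r.get_obs(); print(o["tcp_pos"],R.from_rotvec(o["orientation"]).as_matrix(),o["contact_force"],o["grip_width"])
c=viewer.calibration("wrist"); im,d=viewer.grab_frame("wrist"); np.savez("w4.npz",im=im,d=d,**{k:c[k] for k in c}); save(im,"pics/w4.png")
E
```

```text
clock: 8.38
tcp_pos: [0.5463, 0.2067, 0.2103]
orientation: [-1.9, 0.554, 1.9]
contact_force: [-0.2, 0.2, -1.1]
grip_width: 0.0355
[0.5463 0.2067 0.2103] [[-0.0001 -0.5374 -0.8433]
 [-0.0004 -0.8433  0.5374]
 [-1.      0.0004 -0.0001]] [-0.1972  0.2323 -1.1132] 0.035548487818062385
```

View pics/w4.png

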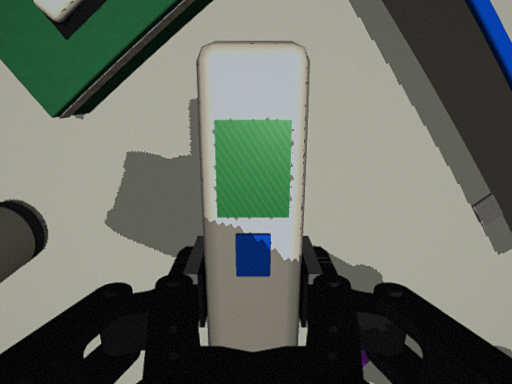

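The thermometer is lifted and held: head end at (253,42), display at (253,168), pads at columns 200 and 305. Next I measure its pose in the hand from the depth.

```bash
cat >> h.py <<'E'
def inhand(fn,tcp,Rm):
    f=np.load(fn); c={k:f[k] for k in("mtx","distortion","world_to_cam")}; d=f["d"]; P=[]
    for v in range(20,330,1):
        for u in range(185,325,1):
            if d[v,u]>0: P.append(Rm.T@(unproj("",u,v,d[v,u],c)-tcp))
    P=np.array(P); 
    top=P[(P[:,2]<-.03)&(P[:,2]>-.12)&(abs(P[:,1])<.03)]; zc=np.median(top[(abs(top[:,1])<.01)&(top[:,2]>-.07)][:,0])
    T=top[abs(top[:,0]-zc)<.010]
    rc=cv2.minAreaRect((T[:,1:]*1000).astype(np.float32)); B=cv2.boxPoints(rc)
    C=T[(abs(T[:,1])<.013)&(abs(T[:,0]-zc)<.004)]
    A=np.c_[C[:,2],C[:,1],np.ones(len(C))]; k=np.linalg.lstsq(A,C[:,0],rcond=None)[0]
    print("top x in tool",zc,"plane slope along z (deg), y (deg)",np.degrees(np.arctan(k[:2])),"x at z=0",k[2])
    print("head end z",np.percentile(T[abs(T[:,1])<.01][:,2],.5)," yaw via edges:")
    for lo,hi in((-.075,-.06),(-.06,-.045),(-.045,-.03)):
        S=T[(T[:,2]>lo)&(T[:,2]<hi)]; print("  z",lo,hi,"y",np.percentile(S[:,1],1),np.percentile(S[:,1],99))
E
python3 - <<'E'
from h import *
np.set_printoptions(precision=4,suppress=True)
o=r.get_obs(); inhand("w4.npz",o["tcp_pos"],R.from_rotvec(o["orientation"]).as_matrix()); print(o["joints"])
E
```

```text
top x in tool -0.03723242845536756 plane slope along z (deg), y (deg) [-1.6013  0.0702] x at z=0 -0.03855141358245632
head end z -0.08570290862418327  yaw via edges:
  z -0.075 -0.06 y -0.01749431562861228 0.01740067595644073
  z -0.06 -0.045 y -0.01755280125008315 0.017437561832413045
  z -0.045 -0.03 y -0.017511981931187096 0.01736489943382178
[-0.205   0.3726 -0.3346  1.7831  0.1415  1.0115 -2.732 ]
```

```bash
python3 -m pendant '[25,0,20,-5,0, 25,0,42,-10,0, 25,0,42,-10,0, 25,0,42,-10,0, 25,0,42,-10,0, 25,0,42,-10,0, 25,0,42,-10,0, 25,0,42,-10,0, 25,0,42,-10,0, 25,0,42,-10,0, 25,0,20,-4,0, 25,0,0,0,-0.165, 25,0,0,0,-0.165, 25,0,0,0,-0.165, 25,0,0,0,-0.165, 25,0,0,0,-0.165, 25,0,0,0,0, 25,0,0,0,0]' 60
python3 - <<'E'
from h import *
np.set_printoptions(precision=4,suppress=True)
o=r.get_obs(); Rm=R.from_rotvec(o["orientation"]).as_matrix(); print(o["tcp_pos"],"z ang",np.degrees(np.arctan2(Rm[1,2],Rm[0,2]))%360,Rm[2],o["joints"],o["grip_width"])
# table tilt per wrist depth in w2
f=np.load("w2.npz"); c={k:f[k] for k in("mtx","distortion","world_to_cam")}
P=np.array([unproj("",u,v,f["d"][v,u],c) for u in range(60,400,5) for v in range(5,300,5) if f["d"][v,u]>0]); P=P[abs(P[:,2])<.01]
k=np.linalg.lstsq(np.c_[P[:,:2],np.ones(len(P))],P[:,2],rcond=None)[0]; print("table tilt deg",np.degrees(k[:2]), "z there",k@[.548,.207,1])
c=viewer.calibration("wrist"); im,d=viewer.grab_frame("wrist"); np.savez("w5.npz",im=im,d=d,**{k:c[k] for k in c}); save(im,"pics/w5.png")
inhand("w5.npz",o["tcp_pos"],Rm)
E
```

```text
clock: 10.68
tcp_pos: [0.4047, -0.1989, 0.2098]
orientation: [2.085, 0.267, -2.088]
contact_force: [0.3, 0.3, -1.0]
grip_width: 0.0351
[ 0.4047 -0.1989  0.2098] z ang 194.5454424268644 [-1.     -0.0007  0.0011] [ 0.4867  0.1421 -0.1835  2.0809  0.0325  0.9225 -1.0316] 0.035135726749274225
table tilt deg [ 0.016  -0.0455] z there 0.0007717575130183821
top x in tool -0.0362519465788138 plane slope along z (deg), y (deg) [-1.648   0.4913] x at z=0 -0.03761027738192315
head end z -0.0855665814938551  yaw via edges:
  z -0.075 -0.06 y -0.018011106397439483 0.01687788299686562
  z -0.06 -0.045 y -0.018101319231398787 0.01685792501227731
  z -0.045 -0.03 y -0.018030605408230527 0.016818022875846852
```

View pics/w5.png

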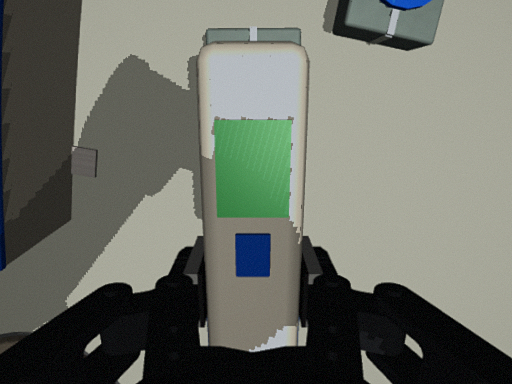

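The white dash on the end face (253,35) is in line with the wand's middle (253). The nose is about 1.6° down in the grip; it is stable and small. The lens should be about 1 mm off the ring centre, so I correct for that and descend.

```bash
python3 -m pendant '[25,15,0.6,-0.8,-0.004, 25,30,0,0,0, 25,30,0,0,0, 25,25,0,0,0, 25,18,0,0,0, 25,12,0,0,0, 25,6,0,0,0, 25,0,0,0,0, 25,0,0,0,0]' 60
python3 - <<'E'
from h import *
np.set_printoptions(precision=4,suppress=True)
o=r.get_obs(); Rm=R.from_rotvec(o["orientation"]).as_matrix(); print(o["tcp_pos"],"z ang",np.degrees(np.arctan2(Rm[1,2],Rm[0,2]))%360,Rm[2],o["contact_force"],o["grip_width"])
c=viewer.calibration("wrist"); im,d=viewer.grab_frame("wrist"); np.savez("w6.npz",im=im,d=d,**{k:c[k] for k in c})
inhand("w6.npz",o["tcp_pos"],Rm); print("lens",o["tcp_pos"]+Rm@[-.0041,-.0003,-.0686])
s,ds=viewer.grab_frame("scene"); t,dt=viewer.grab_frame("top")
a=cv2.resize(s[125:205,165:265],(500,400),interpolation=3); b=cv2.resize(im,(300,225)); b2=cv2.resize(t[165:265,270:370],(300,300),interpolation=3)
out=np.zeros((530,800,3),np.uint8); out[:400,:500]=np.clip(a*1.3,0,255); out[:225,500:]=b; out[227:527,500:]=b2; save(out,"pics/fin.png")
E
```

```text
clock: 11.85
tcp_pos: [0.407, -0.1992, 0.0748]
orientation: [2.083, 0.273, -2.081]
contact_force: [0.5, -0.6, -0.6]
grip_width: 0.0351
[ 0.407  -0.1992  0.0748] z ang 194.9909377307544 [-1.      0.0006 -0.0009] [ 0.5274 -0.5999 -0.5509] 0.035124873443094014
top x in tool -0.036255824515571494 plane slope along z (deg), y (deg) [-1.647   0.3581] x at z=0 -0.0376199647540748
head end z -0.08566139793402114  yaw via edges:
  z -0.075 -0.06 y -0.01793684863579087 0.016919653995855457
  z -0.06 -0.045 y -0.018072526540344348 0.01684812805669
  z -0.045 -0.03 y -0.018054337017410854 0.016842079599124263
lens [ 0.4732 -0.1811  0.0789]
```

View pics/fin.png

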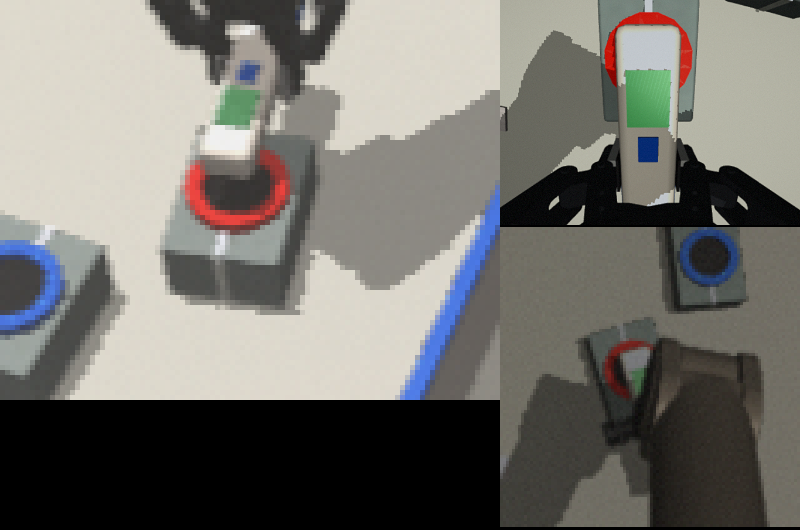

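```bash
python3 -m pendant '[25,0.5,0,1,0, 25,0,0,0,0, 25,0,0,0,0, 25,0,0,0,0]' 60
python3 - <<'E'
from h import *
o=r.get_obs(); Rm=R.from_rotvec(o["orientation"]).as_matrix(); print("lens",o["tcp_pos"]+Rm@[-.0041,-.0003,-.0686],np.abs(o["qvel"]).max(),o["contact_force"],o["grip_width"],o["clock"])
r.hand_in()
E
```

```text
clock: 12.5
tcp_pos: [0.4056, -0.1993, 0.0738]
orientation: [2.082, 0.274, -2.082]
contact_force: [-0.5, -0.5, 0.1]
grip_width: 0.0355
lens [ 0.47182536 -0.18124909  0.07791293] 0.0012923718596609833 [-0.53379527 -0.51360245  0.10879309] 0.03554755239801163 12.5
the job is handed in; nothing more can be done
```

The white thermometer is held still over the red-ringed reference, and the job was handed in at 12.5 s of the 38 s allowed. I lifted it straight out of the cradle and carried it over the divider with about 9 cm to spare. I turned it to the white line before lowering it.

**Last checks:**
- **Position:** the lens is at (0.4718, -0.1812, 0.0779) m and the ring centre is at (0.4717, -0.1815, 0.058) m. That puts it centred to under 1 mm by measurement, with a gap of about 20 mm.
- **Alignment:** the thermometer's length was within about 0.3° of the white line (195.0° against 14.8° + 180°).
- **Hold:** contact force was only noise, about 0.7 N, and the grip was steady at 35.5 mm. The final pictures show nothing touched.

**What disagreed or was not perfect:**
- **Tilt:** the depth picture shows the thermometer about 1.6° nose-down in the grip. It did not change from lift to finish, and the moves available could not correct it.
- **Height checks:** triangulating the thermometer's height from the top and scene pictures, and from the blue button, was unreliable. I used the wrist depth instead, which matched the stated sizes and heights.
- **Bystanders:** I did not measure the glove box, jar, spray bottle or stick cup again at the end. The path stayed clear of them and no contact was felt.

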